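# Hang the fretwork pattern on the marking-out board and clip it fast

### The job

Take the wooden pattern out of its slotted rack and hang it by its two hooks over the top edge of the sloping marking-out board, near the middle, fully down, with its flat plate on the board's face (the side away from the robot), and let go of it. Then squeeze the spring clamp off its strip and clip it straight and well down over the board's top edge, in the gap between the pattern's grip tab and either one of its hooks, so that one jaw presses on the pattern and the other on the back of the board. Leave both in place, and leave the glue bottle, the wooden disc and the offcut where they are.

Things in the scene. Friction and masses are not known exactly. Their poses are not given: they have to be found in the camera images.
- board: Sloping pale wood board fixed on a wooden stand, leaning 0.42 rad (24 deg) towards the robot; its level top edge, nearest the robot, is 191 mm above the table. Origin: middle of the top edge, on the front face. x out of the front face (up and away from the robot), y along the edge, z up the slope. It fills x -12..0, y +-150, z -190..0 mm. Two posts behind it at y +-120, below z -60 mm.
- pattern: Flat wooden fretwork pattern, 130 g, at first upright in its rack. Plate x 0..8, y +-100, z -90..10 mm (rings in a window z -78..-36, solid above). Origin: middle of the plate's back face, level with the hooks' undersides; x out of its front, z up. Properly hung, its frame lies on the board's frame but for a shift along y, hooks behind the board.
- pattern_tab (a point): Centre of the pattern's grip tab, at (4, 0, 31) mm in its frame: tab 16 mm thick (x), 30 mm wide (y), 36 mm clear height (z 13..49 mm). Grip across x.
- pattern_hook (a point): Underside of one of the pattern's two hooks, at (-9, 89, 0) mm in its frame; the other is at y -89. Each is 20 mm wide: bar 6 mm thick at z 0..6 mm reaching 24 mm behind the plate, then a lip at x -24..-18 mm down to z -18 mm. The gap behind the plate is 18 mm wide, for the 12 mm board.
- rack: Fixed dark wooden rack, foot 90 x 230 x 12 mm, two walls 14 mm thick up to 50 mm above the table with an 11 mm slot along y between them, slot floor 12 mm above the table. Origin: centre of the underside.
- clamp: Black and steel spring clamp like a big clothes peg, 70 g, 22 mm wide, 116 mm long, at first clipped upright on its strip. Origin on the pivot; y along it, z to the handles, x across the jaws. The frame belongs to the half on the -x side: squeezed evenly, it is turned by +half the joint value about y from the middle plane. Clip it with the pivot about 28 mm above the edge.
- clamp_grip (a point): Where to grip the clamp, between its handles, at (0, 0, 45) mm in its frame. Handles z 20..65 mm, sloping outwards: clipped on 20 mm they measure 52 mm over the outsides here and 60 mm at the top; squeezed to the stop (about 15 N) they are parallel, 34 mm over the outsides. Grip across x.
- clamp_jaw (a point): Between the clamp's rubber jaw pads, at (0, 0, -42) mm in its frame. Pads 20 mm wide (y), z -50..-34 mm; 20 mm apart and parallel when clipped on 20 mm (the strip, or board plus pattern), 37 mm apart when squeezed to the stop.
- clamp_arm (a joint): Hinge of the clamp's other half (+x side): 0 clipped on 20 mm, +0.40 rad squeezed to the stop, -0.2 rad fully closed; a spring closes it.
- strip: Fixed wooden clamp strip: upright strip 20 mm thick (x), 180 mm long (y), top edge 70 mm above the table, on a foot 70 x 200 x 12 mm. Origin: centre of the underside. The clamp bites its top edge, pivot 98 mm above the table.
- glue: Bystander: white glue bottle, 56 mm across, 150 mm high; origin under its centre.
- disc: Bystander: wooden ring disc lying flat, 90 mm across, 18 mm high; origin under its centre.
- offcut: Bystander: dark wood offcut 60 x 110 x 25 mm lying flat; origin under its centre.
Mind the look-alikes: they are no part of the job. What is shaped like the pattern but green is not meant.

How it is judged (in metres and radians):
On the way, in this order (a step that is already met when the one before it is completed fails the run):
1. the pattern hangs on the board, let go, while the clamp is still on its strip (x of pattern in the frame of board between -0.005 and 0.005 m and y of pattern in the frame of board between -0.05 and 0.05 m and z of pattern in the frame of board between -0.005 and 0.006 m and angle between the z axis of pattern and the z axis of board, either way round below 0.1 rad and angle between the y axis of pattern and the y axis of board, either way round below 0.1 rad and contact force between the fingers and pattern below 0.1 N and distance of clamp from where it was at the start of the episode below 0.02 m), for 0.2 s.
2. the clamp has been taken off its strip (distance of clamp from where it was at the start of the episode above 0.03 m and contact force between clamp and strip below 0.1 N), for 0.1 s.
At the end, for the whole second after the job is handed in: Pattern hung fully down on the board's face (within 5 mm; within 50 mm of the middle; square to 0.1 rad). Clamp over the top edge 25-69 mm from the pattern's middle, pivot 6-42 mm above the edge, straight to 0.3 rad, pressing over 2 N on both pattern and board. Both at rest (x of pattern in the frame of board between -0.005 and 0.005 m and y of pattern in the frame of board between -0.05 and 0.05 m and z of pattern in the frame of board between -0.005 and 0.006 m and angle between the z axis of pattern and the z axis of board, either way round below 0.1 rad and angle between the y axis of pattern and the y axis of board, either way round below 0.1 rad and contact force between clamp and pattern above 2 N and contact force between clamp and board above 2 N and z of clamp in the frame of board between 0.006 and 0.042 m and angle between the y axis of clamp and the y axis of board, either way round below 0.3 rad and angle between the z axis of clamp and the z axis of board, either way round below 0.3 rad and (y of clamp in the frame of pattern between 0.025 and 0.069 m or y of clamp in the frame of pattern between -0.069 and -0.025 m) and linear speed of each of pattern, clamp below 0.02 m/s); the robot touches nothing.
It fails at once if the glue bottle is pushed more than 30 mm (distance of glue from where it was at the start of the episode above 0.03 m).
It fails at once if the disc is pushed more than 30 mm (distance of disc from where it was at the start of the episode above 0.03 m).
It fails at once if the offcut is pushed more than 30 mm (distance of offcut from where it was at the start of the episode above 0.03 m).
It also fails if it takes over 61 s, if anything falls off the work surface, if the arm or the gripper's body presses on something with over 40 N, if the wrist force passes 120 N, or if a joint passes its speed limit or range.

### The arm

A 6-joint arm with a two-finger parallel gripper is mounted at the origin on the work surface. World frame = base frame: x ahead of the robot, y to its left, z up, the work surface at z = 0. Lengths are in mm, angles in rad, forces in N, time in s.
With the tool pointing down it reaches from about 350 to 775 mm from the base axis. Payload 7.3 kg.
Tool frame: the origin (TCP) lies at the very end of the fingers, on their centre line; the grasp point (between the pads) lies 19 mm behind it (r.grip_point_offset is the distance from the TCP to the grasp point, in mm); z points along the fingers, x is the direction in which the jaws open and shut, and the axes are right-handed (so a half turn about z gives the same grasp; the last joint's range is limited). The gripper opens to 92 mm and grips with 3 to 60 N. Pads are 19 mm wide; open, the fingers measure 130 mm over their backs; the gripper's body (75 mm by 190 mm) begins 47 mm behind the grasp point.
Start: joints at [1.148, 0.342, 1.524, -0, 1.275, -0.146], TCP at [143.456, 505.04, 226.741] pointing down, gripper open.
Joint ranges: [-2.53, 2.53], [-0.77, 2.02], [0.04, 2.7], [-1, 4.14], [0.28, 2.66], [-3.11, 3.11]. Speed limits (rad/s): [2.57, 2.57, 3.14, 3.14, 3.14, 3.14].

### API

Orientations are given as [roll, pitch, yaw] about the fixed x, y, z axes, in that order (R = Rz(yaw) Ry(pitch) Rx(roll)).
In Python, from rig import r gives the robot as it stands. Calls block until the motion is done:
- r.movep(position, orientation): joint-space move of the TCP to a pose.
- r.move_linear(position, ori=None, feed=150): straight line of the TCP; ori=None keeps the orientation; feed is the mean speed in mm/s.
- r.move_joints(angles): joint-space move.
- r.move_gripper(opening): opening from 0.0 (shut) to 1.0 (fully open); the grip force is fixed at half the most; returns when the fingers have stopped.
- r.hold(seconds).
- r.ik(position, orientation): joint angles nearest the present ones, or None.
- r.observe(): the state.
- r.grab_frame(name): name is "side" or "top"; returns (picture, depth): 420x560x3 uint8, blue, green, red; 420x560 float32, mm along the optical axis (not along the pixel's ray), 0 where there is no reading.
- r.camera_info(name): a dict with "vertical_fov" (degrees; the focal length in pixels is half the picture's height over the tangent of half this angle, whatever the lens; pixels are square), "cx", "cy" (the principal point, pixels), "R" (3x3) and "t" (3): a world point X has camera coordinates R X + t. Camera axes: x right, y down, z forward; pixel columns grow to the right and rows downward; lengths in mm; the calibration is good to about 2 mm. A picture is of the moment at which its call begins. camera_info takes no time and is no camera call.
A pose or a line that the arm cannot do raises r.PlanningError and nothing moves.
- r.close_job(): hands the job in, once; it reports no verdict.
Trained networks look in the newest picture that a camera, given by its name, has taken for a name from the list of things; names that differ only in an ending like _2 or _b are one class to them, and where a whole thing is asked for, a point or a joint stands for the part that bears it (a point fixed in the world has none). Each returns a list of dicts, best first, with "conf" (0 to 1); they miss things now and then, are a little off and sometimes report something else, mostly with a low value. They report only what shows in the picture. A call takes as long as a camera call. They do not tell look-alikes from the thing itself.
- r.look_for(camera, query): "pixel" ([column, row] in pixels, amid what is visible of it).
- r.masks_of(camera, query): "pixels" (420x560 bool, what is visible of it) and "pixel" ([column, row] in pixels, amid what is visible of it).
- r.tip_of(camera, query): "pixel" ([column, row] in pixels: a listed point, or the origin of a listed thing).
The state is a dict: "t": time; "joint_pos": joint angles; "joint_velocities": joint speeds; "joint_efforts": joint torques, N m; "eef_pos": TCP position; "tcp_rot": TCP orientation; "contact_force": force on the tool from outside, world axes, zero at the start; "wrist_torque": the same for the moment, N m; "finger_gap": opening from 0.0 (shut) to 1.0 (fully open).
Only numpy, scipy, OpenCV 4.12 (cv2) and the standard library are available. Lean on these libraries where they do the work, as an engineer would, in place of code of your own. Each camera call takes 0.05 s, during which the arm holds its last target.

## Working session

There is one attempt and no reset: what is moved stays moved. The work goes in short steps, each a Python script; the robot and the scene stay as the last script left them, time stands still between calls to the robot, and variables do not carry over. Pictures are saved under pics/ and viewed, and the job is handed in when it is done.

```bash
ls; mkdir -p pics
cat > h.py <<'E'
from rig import r
import numpy as np, cv2
def save(n,f):
    p,d=r.grab_frame(n); cv2.imwrite(f'pics/{f}.png',p); np.save(f'pics/{f}.npy',d); return p,d
def cam(n):
    c=r.camera_info(n); f=210/np.tan(np.radians(c['vertical_fov'])/2); return f,c['cx'],c['cy'],np.array(c['R']),np.array(c['t'])
def world(n,d,mask=None):
    f,cx,cy,R,t=cam(n); v,u=np.indices(d.shape)
    P=np.stack([(u-cx)/f*d,(v-cy)/f*d,d],-1); return (P-t)@R
def proj(n,X):
    f,cx,cy,R,t=cam(n); c=R@np.array(X)+t; return [f*c[0]/c[2]+cx,f*c[1]/c[2]+cy]
E
python3 - <<'E'
from h import *
for n in ['side','top']:
    save(n,n+'0'); c=r.camera_info(n); print(n,c); R=np.array(c['R']);print(-R.T@np.array(c['t']))
    for q in ['pattern','pattern_tab','pattern_hook','rack','clamp','clamp_grip','strip','board','glue','disc','offcut']:
        f=r.tip_of if q!='x' else 0
        print(q,[([round(x) for x in k['pixel']],round(k['conf'],2)) for k in f(n,q)])
print(r.observe()['t'], r.observe()['tcp_rot'],r.grip_point_offset)
E
```

```text
pics
side {'vertical_fov': 44.47596384565744, 'cx': 290.0224280519831, 'cy': 206.16099539860448, 'R': array([[-0.98988548, -0.1407968 , -0.0174069 ],
       [-0.07688421,  0.6355211 , -0.7682459 ],
       [ 0.11922902, -0.75913714, -0.63991815]]), 't': array([ 496.7301883 ,  172.89187861, 1616.95341445])}
[ 312.21089028 1187.55097733 1176.18785166]
pattern [([322, 164], 0.85), ([346, 130], 0.69)]
pattern_tab [([347, 124], 0.79), ([322, 154], 0.61), ([323, 182], 0.47)]
pattern_hook [([334, 119], 0.96), ([324, 177], 0.92)]
rack [([322, 185], 0.8)]
clamp [([281, 302], 0.62)]
clamp_grip [([284, 292], 0.69)]
strip [([280, 339], 0.68)]
board [([268, 208], 0.64)]
glue [([262, 180], 0.67)]
disc [([228, 323], 0.71)]
offcut [([323, 252], 0.72)]
top {'vertical_fov': 52.49075959250175, 'cx': 282.00363262888646, 'cy': 209.8179339333761, 'R': array([[ 0.01203058, -0.99976681, -0.01793284],
       [-0.99138952, -0.0095873 , -0.13059445],
       [ 0.13039207,  0.01934956, -0.99127368]]), 't': array([ -67.33321778,  521.16569635, 1588.19882179])}
[ 310.39973531  -93.05189368 1641.1935572 ]
pattern [([434, 250], 0.96), ([359, 234], 0.82)]
pattern_tab [([440, 252], 0.92)]
pattern_hook [([334, 238], 0.87), ([448, 237], 0.69)]
rack [([356, 236], 0.92)]
clamp [([175, 219], 0.53)]
clamp_grip [([178, 220], 0.52)]
strip [([179, 221], 0.8), ([262, 244], 0.29)]
board [([258, 193], 0.96)]
glue [([179, 218], 0.74), ([348, 176], 0.52)]
disc [([186, 182], 0.57)]
offcut [([259, 243], 0.74), ([173, 218], 0.16)]
1.2 [ 3.14159161e+00 -3.00504340e-05  1.29400342e+00] 18.8
```

View pics/side0.png

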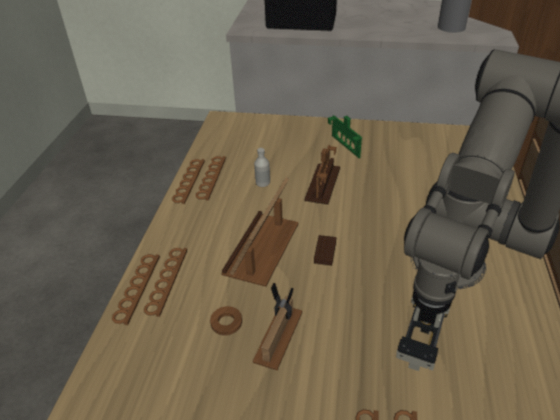

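View pics/top0.png

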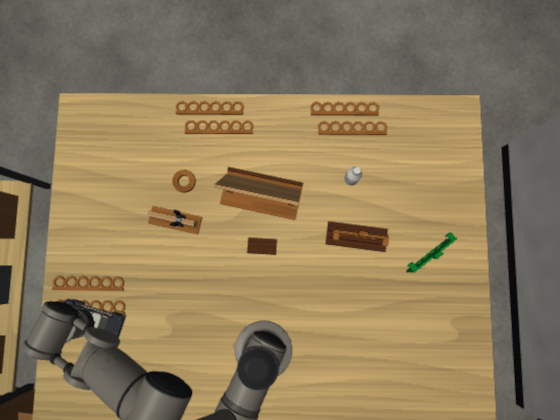

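```bash
python3 - <<'E'
import cv2
s=cv2.imread('pics/side0.png');t=cv2.imread('pics/top0.png')
def c(i,x,y,w,h,k): return cv2.resize(i[y:y+h,x:x+w],None,fx=k,fy=k,interpolation=cv2.INTER_CUBIC)
a=c(s,290,110,90,100,4);b=c(t,315,205,100,75,4)
H=400;im=cv2.copyMakeBorder(b,0,H-b.shape[0],0,0,0)
cv2.imwrite('pics/crop1.png',cv2.hconcat([a,im]))
a=c(s,240,270,80,100,4);b=c(t,140,195,80,50,4);im=cv2.copyMakeBorder(b,0,H-b.shape[0],0,0,0)
cv2.imwrite('pics/crop2.png',cv2.hconcat([a,im]))
E
python3 - <<'E'
from h import *
for n,rois in dict(top=[('board',210,160,100,65),('rack',320,215,75,40),('strip',142,200,65,38),('offcut',243,232,38,28),('disc',168,165,32,32),('glue',338,160,30,30)],side=[('board',215,175,90,115),('rack',300,140,45,70),('strip',248,278,60,95)]).items():
    d=np.load(f'pics/{n}0.npy');W=world(n,d)
    for q,x,y,w,h in rois:
        P=W[y:y+h,x:x+w].reshape(-1,3);dd=d[y:y+h,x:x+w].ravel()
        P=P[(dd>0)]; o=P[P[:,2]>8]
        print(n,q,'table z',np.median(P[:,2][abs(P[:,2])<8]),np.std(P[:,2][abs(P[:,2])<8]),'n',len(o),'min',o.min(0).round(),'max',o.max(0).round(), 'zero',(dd==0).sum())
E
```

```text
top board table z 0.43468512924276875 3.6695621192124053 n 2928 min [ 467. -166.    8.] max [723. 221. 199.] zero 26
top rack table z 0.21289484778395615 3.767586153404571 n 1315 min [ 358. -464.    8.] max [ 508. -215.  156.] zero 15
top strip table z 1.1603318441378316 3.5228206854034396 n 916 min [414. 230.   8.] max [560. 484. 168.] zero 11
top offcut table z 0.18074500210054661 3.448063195746136 n 477 min [335. -56.   8.] max [439.  86.  34.] zero 4
top disc table z 0.8688965895586842 3.5729379537816226 n 347 min [579. 264.   8.] max [700. 390.  30.] zero 4
top glue table z -0.05365133633049588 3.497935268510918 n 256 min [ 625. -391.    8.] max [ 725. -282.  159.] zero 3
side board table z 0.3123504186943917 2.9999965177680923 n 3523 min [ 447. -372.    8.] max [841. 318. 195.] zero 36
side rack table z 0.38009893085460644 3.156232368223239 n 1099 min [ 352. -650.    8.] max [ 506. -209.  153.] zero 15
side strip table z 0.15170586594899788 2.6960871783828173 n 1929 min [400. 150.   8.] max [609. 457. 164.] zero 34
```

View pics/crop1.png

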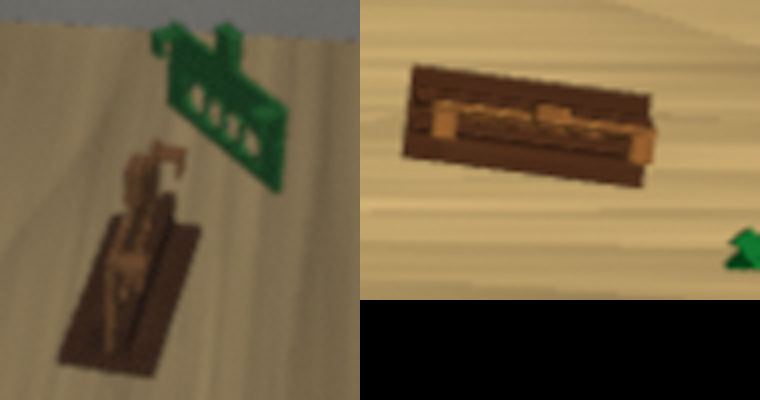

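View pics/crop2.png

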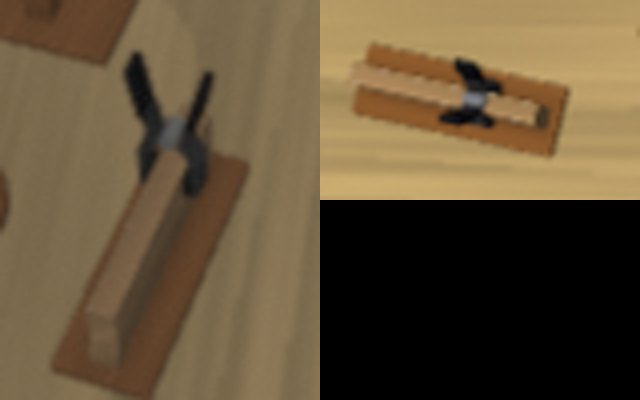

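```bash
cat > fit.py <<'E'
from h import *
from scipy.optimize import least_squares
from scipy.spatial.transform import Rotation as Ro
def sdf(P,boxes):
    out=[]
    for lo,hi in boxes:
        c=(np.array(lo)+hi)/2;h=(np.array(hi)-lo)/2
        q=abs(P-c)-h
        out.append(np.linalg.norm(np.maximum(q,0),axis=1)+np.minimum(q.max(1),0))
    return np.min(out,0)
LEAN=0.42
def Rboard(yaw): return Ro.from_euler('z',yaw)*Ro.from_euler('y',-LEAN)
M={}
M['rack']=[([-45,-115,0],[45,115,12]),([-19.5,-115,12],[-5.5,115,50]),([5.5,-115,12],[19.5,115,50])]
M['strip']=[([-35,-100,0],[35,100,12]),([-10,-90,12],[10,90,70])]
M['offcut']=[([-30,-55,0],[30,55,25])]
M['board']=[([-12,-150,-190],[0,150,0])]
M['pattern']=[([0,-100,-90],[8,100,10]),([-4,-15,10],[12,15,49])]+[([-24,s-10,0],[0,s+10,6]) for s in(-89,89)]+[([-24,s-10,-18],[-18,s+10,6]) for s in(-89,89)]
def cloud(n,roi,tag,zmin=6):
    d=np.load(f'pics/{tag}.npy');W=world(n,d);x,y,w,h=roi
    P=W[y:y+h,x:x+w][d[y:y+h,x:x+w]>0]; return P[P[:,2]>zmin]
def toframe(P,p,name,z):
    R=Rboard(p[2]) if name=='board' else Ro.from_euler('z',p[2])
    if name=='pattern' and len(p)>3: R=R*Ro.from_euler('y',p[3])
    return R.inv().apply(P-[p[0],p[1],z])
def fit(P,name,p0,z,gate=12,boxes=None,it=4):
    B=boxes or M[name];p=np.array(p0,float)
    for k,g in enumerate([40,25,gate,gate,gate][:it+1]):
        s=abs(sdf(toframe(P,p,name,z),B)); Q=P[s<g]
        r_=least_squares(lambda q:sdf(toframe(Q,q,name,z),B),p,loss='cauchy',f_scale=3,x_scale=[1,1,.01,.02][:len(p)])
        p=r_.x
    s=sdf(toframe(Q,p,name,z),B)
    return p,len(Q),np.median(abs(s))
E
python3 - <<'E'
from fit import *
rt={'board':(210,160,100,65),'rack':(320,215,75,40),'strip':(142,200,65,38),'offcut':(243,232,38,28)}
rs={'board':(215,175,90,115),'rack':(300,140,45,70),'strip':(248,278,60,95),'offcut':(308,228,34,42)}
C={k:[cloud('top',rt[k],'top0'),cloud('side',rs[k],'side0')] for k in rt}
I={'board':(530,35,-.1,191),'rack':(435,-340,-.08,0),'strip':(485,355,-.1,0),'offcut':(390,15,0,0)}
for k in I:
    x,y,a,z=I[k]
    for i,P in enumerate(C[k]+[np.vstack(C[k])]):
        print(k,i,*fit(P,k,(x,y,a),z))
for i,P in enumerate(C['rack']+[np.vstack(C['rack'])]):
    P=P[P[:,2]>55]
    print('pattern',i,*fit(P,'pattern',(432,-340,-.1),102)); print(' tilt',*fit(P,'pattern',(432,-340,-.1,0),102))
E
```

```text
board 0 [ 5.67635243e+02  2.22581960e+01 -1.40521176e-01] 1655 2.9734984134468743
board 1 [ 5.50838549e+02  2.73521716e+01 -2.38746706e-01] 1095 3.428606264952549
board 2 [ 5.60499743e+02  2.35195604e+01 -2.03300134e-01] 2436 1.1589150098913228
rack 0 [ 4.27968071e+02 -3.50543014e+02 -1.15795975e-01] 1121 2.0540352685716705
rack 1 [ 4.26736071e+02 -3.50080264e+02 -1.17384565e-01] 804 1.643628197304106
rack 2 [ 4.27025146e+02 -3.50252388e+02 -1.16797943e-01] 1924 1.8964527276250251
strip 0 [ 4.83945457e+02  3.52583757e+02 -2.07388277e-01] 836 2.186401596314589
strip 1 [ 4.83393703e+02  3.50367131e+02 -2.08691410e-01] 1600 1.2104440364400189
strip 2 [ 4.83469307e+02  3.50657311e+02 -2.08474335e-01] 2439 1.4612616910091702
offcut 0 [ 3.84911842e+02  1.50585947e+01 -2.34051219e-03] 479 2.5804167156224196
offcut 1 [ 3.85619681e+02  1.13272472e+01 -5.19088362e-02] 548 1.4666316386414024
offcut 2 [ 3.85986149e+02  1.14681829e+01 -4.11962156e-02] 1026 1.8501428569574827
pattern 0 [ 4.23419249e+02 -3.49132307e+02 -1.22742056e-01] 292 1.0439116273972302
 tilt [ 4.23419213e+02 -3.49132310e+02 -1.22742344e-01 -2.27424700e-05] 292 1.0439252306645832
pattern 1 [ 4.18954095e+02 -3.50501913e+02 -1.66902709e-01] 335 1.7167186467419038
 tilt [ 4.22392656e+02 -3.50652316e+02 -1.18096469e-01  3.86405932e-03] 334 0.9463007766059239
pattern 2 [ 4.22679084e+02 -3.49794148e+02 -1.20347592e-01] 625 1.1228577357710456
 tilt [ 4.21213855e+02 -3.50133568e+02 -1.54620036e-01  7.32596016e-02] 631 1.6510577073393975
```

```bash
cat >> fit.py <<'E'
RT={'board':(210,160,100,65),'rack':(320,215,75,40),'strip':(142,200,65,38)}
RS={'board':(215,175,90,115),'rack':(300,140,45,70),'strip':(248,278,60,95)}
E
python3 - <<'E'
from fit import *
from itertools import product
C=[cloud('top',RT['board'],'top0',40),cloud('side',RS['board'],'side0',40)]
for i,P in enumerate(C+[np.vstack(C)]):
    best=min((fit(P,'board',(x,y,a),191,gate=8) for x,y,a in product((530,550,570),(20,40),(-.1,-.2))),key=lambda q:-q[1])
    print(i,len(P),best)
P=np.vstack(C); 
for lo in range(40,200,20):
    Q=P[(P[:,2]>lo)&(P[:,2]<lo+20)];print(lo,len(Q),Q.min(0).round() if len(Q) else'',Q.max(0).round() if len(Q) else'')
a=cv2.imread('pics/side0.png')[170:300,205:315];b=cv2.imread('pics/top0.png')[155:230,200:320]
a=cv2.resize(a,None,fx=3.4,fy=3.4,interpolation=2);b=cv2.resize(b,None,fx=3.4,fy=3.4,interpolation=2)
b=cv2.copyMakeBorder(b,0,a.shape[0]-b.shape[0],0,0,0);cv2.imwrite('pics/crop3.png',cv2.hconcat([a,b]))
E
```

```text
0 1233 (array([ 5.61151664e+02,  2.59331340e+01, -2.02889139e-01]), 1221, np.float64(0.7632811539012447))
1 940 (array([ 5.58035472e+02,  2.39683515e+01, -2.10327154e-01]), 606, np.float64(1.7288005473492971))
2 2173 (array([ 5.60454102e+02,  2.33769236e+01, -2.02818671e-01]), 1778, np.float64(0.8487219758827584))
40 274 [ 543. -323.   40.] [679. 163.  60.]
60 230 [ 541. -301.   60.] [645. 164.  80.]
80 244 [ 542. -129.   80.] [636. 164. 100.]
100 239 [ 541. -128.  100.] [630. 169. 120.]
120 155 [ 555. -124.  120.] [621. 170. 140.]
140 197 [ 449. -124.  140.] [613. 318. 160.]
160 171 [ 447. -123.  160.] [602. 316. 180.]
180 663 [ 521. -122.  180.] [595. 175. 199.]
```

View pics/crop3.png

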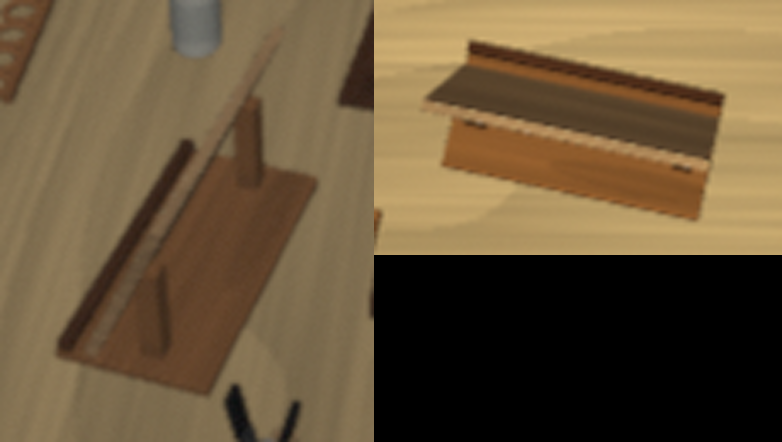

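Run:
```python
from fit import *
C=[cloud('top',RT['strip'],'top0',80),cloud('side',RS['strip'],'side0',80)]
p=(483.5,350.8,-.208)
for P in C:
    Q=toframe(P,p,'strip',0)
    Q=Q[(abs(Q[:,0])<50)&(abs(Q[:,1])<90)]
    for lo,hi in((80,110),(110,140),(140,175)):
        q=Q[(Q[:,2]>lo)&(Q[:,2]<hi)]; 
        if len(q)>3: print(lo,len(q),'x',np.percentile(q[:,0],[2,25,50,75,98]).round(),'y',np.percentile(q[:,1],[2,10,50,90,98]).round(1))
# board with free z, lean
C=[cloud('top',RT['board'],'top0',40),cloud('side',RS['board'],'side0',40)]
for P in C+[np.vstack(C)]:
    f=lambda q,Q:sdf((Ro.from_euler('z',q[2])*Ro.from_euler('y',-q[4])).inv().apply(Q-[q[0],q[1],q[3]]),M['board'])
    q=np.array([560,24,-.203,191,.42])
    for _ in range(4):
        Q=P[abs(f(q,P))<8]; q=least_squares(f,q,args=(Q,),loss='cauchy',f_scale=2,x_scale=[1,1,.01,1,.01]).x
    print('board',q.round(3),len(Q))
o=Ro.from_euler('xyz',r.observe()['tcp_rot']);print(o.as_matrix().round(2))
def tool(yaw,tilt): # jaws along x rotated by yaw; tool z = -z of frame
    return (Ro.from_euler('z',yaw)*Ro.from_euler('y',-tilt)*Ro.from_euler('x',np.pi))
for nm,pos,e in [('pick',(427-19*0,-350,117),tool(-.12,0)),('hang',(560,24,210),tool(-.203,.42)),('hangup',(560-60,24,330),tool(-.203,.42)),('clamp',(490,350,124),tool(-.208,0))]:
  for flip in (0,np.pi):
    ee=(e*Ro.from_euler('z',flip)).as_euler('xyz'); j=r.ik(pos,ee); print(nm,flip,None if j is None else np.round(j,2))
```

```text
80 47 x [-21.  -9.  -2.   7.  18.] y [-49.4 -46.9 -40.3 -30.5 -24. ]
110 33 x [-19. -14.  12.  15.  20.] y [-47.9 -47.4 -42.1 -30.5 -29.1]
140 42 x [-28. -24.  18.  23.  28.] y [-48.3 -47.7 -40.4 -29.6 -28.3]
80 112 x [-23. -15.  -2.   8.  19.] y [-49.6 -44.9 -35.  -28.5 -26.6]
110 79 x [-24. -16.  13.  17.  21.] y [-47.2 -45.  -32.1 -28.1 -27.4]
140 83 x [-29. -25.  19.  22.  28.] y [-47.9 -45.3 -33.9 -28.2 -26.4]
board [ 5.60427e+02  2.60690e+01 -2.03000e-01  1.92847e+02  4.20000e-01] 1224
board [ 5.59140e+02  2.35460e+01 -2.02000e-01  1.91869e+02  4.20000e-01] 566
board [ 5.59951e+02  2.34770e+01 -2.03000e-01  1.92556e+02  4.20000e-01] 1781
[[ 0.27  0.96  0.  ]
 [ 0.96 -0.27  0.  ]
 [ 0.    0.   -1.  ]]
pick 0 [-0.83  0.5   1.6  -0.    1.04 -0.71]
pick 3.141592653589793 [-0.83  0.5   1.6  -0.    1.04  2.44]
hang 0 [-0.06  0.23  1.82 -0.09  0.68  0.2 ]
hang 3.141592653589793 [-0.06  0.23  1.82 -0.09  0.68 -2.94]
hangup 0 [-0.07  0.    1.73 -0.06  0.99  0.16]
hangup 3.141592653589793 [-0.07  0.    1.73 -0.06  0.99 -2.99]
clamp 0 [ 0.49  0.57  1.44 -0.    1.12  0.7 ]
clamp 3.141592653589793 [ 0.49  0.57  1.44 -0.    1.12 -2.44]
```

```bash
cat >> fit.py <<'E'
def tool(yaw,tilt): return (Ro.from_euler('z',yaw)*Ro.from_euler('y',-tilt)*Ro.from_euler('x',np.pi)).as_euler('xyz')
PAT=np.array([423.0,-350.0,102]);PY=-.119
BO=np.array([560.2,24.2,191.]);BY=-.203
ST=np.array([483.5,350.8,0]);SY=-.208
G=r.grip_point_offset
def st(m=''):
    o=r.observe();print(m,'t',round(o['t'],2),'tcp',np.round(o['eef_pos'],1),'F',np.round(o['contact_force'],1),'M',np.round(o['wrist_torque'],2),'gap',round(o['finger_gap'],3))
E
python3 - <<'E'
from fit import *
R=Ro.from_euler('z',PY)
g=PAT+R.apply([4,0,34]); tcp=g-[0,0,G]
st()
o=r.observe()['eef_pos']
j=r.ik([g[0],g[1],300],tool(PY,0));print(j)
r.movep([g[0],g[1],320],tool(PY,0));st()
r.move_linear([g[0],g[1],tcp[2]+50],feed=200)
p,d=save('side','pre_s');save('top','pre_t');st()
E
```

```text
t 1.2 tcp [143.4 505.  226.7] F [-0.4 -0.2  0.3] M [-0.01 -0.02  0.02] gap 1.002
[-8.26071138e-01  3.49225773e-01  1.31166152e+00 -4.44089210e-16
  1.48070536e+00 -7.07071138e-01]
 t 4.37 tcp [ 427.4 -349.8  320. ] F [0.5 0.5 0.3] M [-0.12  0.12  0.01] gap 1.0
 t 5.38 tcp [ 427.6 -351.   168.6] F [-1.4  0.4 -0.4] M [-0.08  0.03  0.01] gap 1.0
```

Run:
```python
import cv2
a=cv2.imread('pics/pre_s.png')[80:220,270:400];b=cv2.imread('pics/pre_t.png')[180:280,300:420]
a=cv2.resize(a,None,fx=3,fy=3);b=cv2.resize(b,None,fx=3,fy=3)
b=cv2.copyMakeBorder(b,0,a.shape[0]-b.shape[0],0,0,0);cv2.imwrite('pics/crop4.png',cv2.hconcat([a,b]))
```

```text
(no output)
```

View pics/crop4.png

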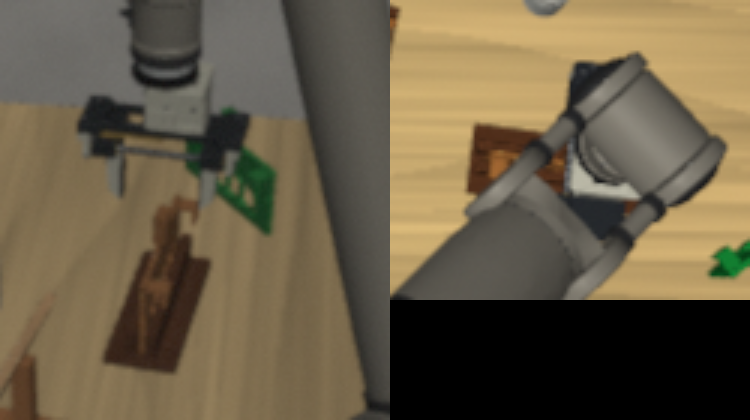

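The side crop shows the open fingers straddling the brown pattern's tab (side ≈ (325,155)). The candidates were brown in the rack at top (358,236), green at top (432,252), and flat ring trays along the table edges. Brown in the rack is the one described, so I'm gripping it.

Run:
```python
from fit import *
R=Ro.from_euler('z',PY)
g=PAT+R.apply([4,0,34]); tcp=g-[0,0,G]
r.move_linear(tcp,feed=100);st('down')
r.move_gripper(0.0);st('grip')
r.move_linear(tcp+[0,0,60],feed=80);st('lift')
r.move_linear(tcp+[0,0,190],feed=200);st('up')
save('side','lift_s');save('top','lift_t')
a=cv2.imread('pics/lift_s.png')[40:220,250:420];a=cv2.resize(a,None,fx=3,fy=3);cv2.imwrite('pics/crop5.png',a)
```

```text
down t 6.03 tcp [ 427.3 -350.8  117.7] F [0.1 0.2 0.8] M [-0.09  0.12  0.01] gap 1.003
grip t 7.19 tcp [ 426.9 -350.5  117.2] F [ 0.6  1.1 -0.3] M [-0.08  0.1   0.03] gap 0.175
lift t 8.09 tcp [ 426.7 -350.2  176.7] F [-0.4  0.3 -1.8] M [-0.09 -0.01 -0.01] gap 0.175
up t 8.89 tcp [ 426.6 -350.1  305.8] F [ 1.2 -0.8 -1.9] M [-0.09  0.05  0.03] gap 0.173
```

View pics/crop5.png

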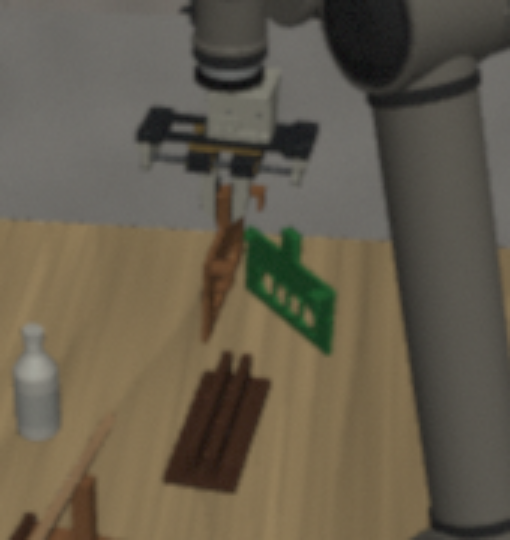

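```bash
cat >> fit.py <<'E'
BR=Rboard(BY)
def bp(x,y,z): return BO+BR.apply([x,y,z])
E
python3 - <<'E'
from fit import *
T=tool(BY,.42)
for q in [(30,0,170),(3,0,110),(3,0,50),(3,0,0)]:
    p=bp(q[0]+4,q[1],q[2]+15.2); j=r.ik(p,T); print(q,p.round(),None if j is None else np.round(j,2))
o=r.observe()['eef_pos']
r.move_linear([o[0],o[1],380],feed=200)
r.movep(bp(34,0,185.2),T);st()
r.move_linear(bp(7,0,75.2),feed=120);st()
save('side','hov_s');save('top','hov_t')
a=cv2.imread('pics/hov_s.png')[100:300,200:400];a=cv2.resize(a,None,fx=2,fy=2)
b=cv2.imread('pics/hov_t.png')[130:330,180:380];b=cv2.resize(b,None,fx=2,fy=2);cv2.imwrite('pics/crop6.png',cv2.hconcat([a,b]))
E
```

```text
(30, 0, 170) [517.  33. 374.] [-0.04  0.02  1.6  -0.07  1.11  0.18]
(3, 0, 110) [516.  33. 308.] [-0.04  0.05  1.74 -0.08  0.93  0.19]
(3, 0, 50) [540.  28. 253.] [-0.05  0.14  1.8  -0.09  0.79  0.2 ]
(3, 0, 0) [560.  24. 208.] [-0.06  0.23  1.83 -0.09  0.67  0.2 ]
 t 10.97 tcp [516.9  32.4 373.7] F [ 0.  -0.1 -1.9] M [-0.06  0.36  0.04] gap 0.176
 t 12.06 tcp [536.8  29.  263.3] F [-0.1  0.1 -1.7] M [-0.02  0.39 -0.02] gap 0.174
```

View pics/crop6.png

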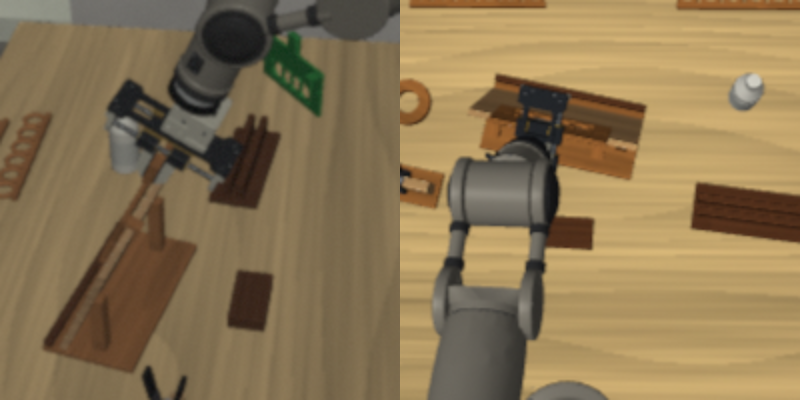

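```bash
cat > pf.py <<'E'
from fit import *
def pfit(ns,nt,q0):
    C=[]
    for n,t,roi in (('side',ns,(215,130,120,140)),('top',nt,(190,150,130,80))):
        P=cloud(n,roi,t,60); C.append(BR.inv().apply(P-BO))
    def f(q,Q): return sdf(Ro.from_euler('xyz',q[3:]).inv().apply(Q-q[:3]),M['pattern'])
    for Q0 in C+[np.vstack(C)]:
        q=np.array(q0,float)
        Q0=Q0[sdf(Q0,M['board'])>4]
        for g in (12,8,8):
            Q=Q0[(abs(f(q,Q0))<g)&(Q0[:,2]<q[2]+18)]
            q=least_squares(f,q,args=(Q,),loss='cauchy',f_scale=2,x_scale=[1,1,1,.01,.01,.01]).x
        print('pattern in board',q[:3].round(1),q[3:].round(3),len(Q),np.median(abs(f(q,Q))).round(2))
E
python3 - <<'E'
from pf import *
pfit('hov_s','hov_t',[3,0,60,0,0,0])
b=cv2.imread('pics/hov_s.png')[150:290,215:335];b=cv2.resize(b,None,fx=4.2,fy=4.2,interpolation=2);cv2.imwrite('pics/crop7.png',b)
E
```

```text
pattern in board [ 4.2 -1.  60.5] [ 0.008 -0.003 -0.002] 260 0.99
pattern in board [ 4.7  0.7 61.8] [0.002 0.007 0.   ] 488 0.74
pattern in board [ 4.6 -0.1 61.5] [0.    0.005 0.001] 749 0.84
```

View pics/crop7.png

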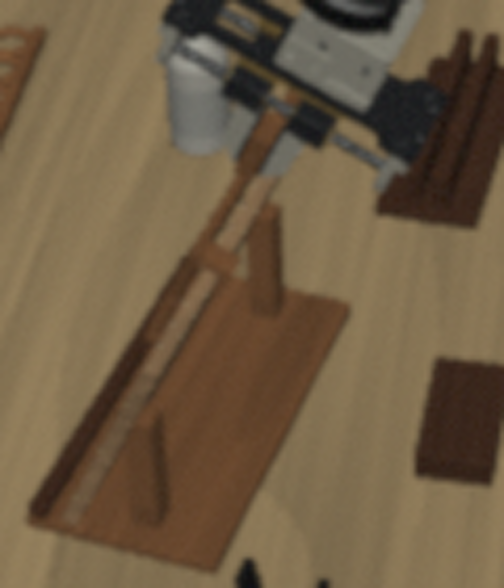

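The pattern hovers above the edge, square to the board (angles < 0.01 rad) and about 1.5 mm further forward than intended. I'll correct that and lower it in steps while watching the force.

Run:
```python
from fit import *
o=r.observe();print('tcp in board',BR.inv().apply(np.array(o['eef_pos'])-BO).round(2))
r.move_linear(bp(5.6,0,15.2+35),feed=80);st()
r.move_linear(bp(5.6,0,15.2+8),feed=60);st('8')
for z in (5,3,1.5,0,-1,-2):
    r.move_linear(bp(5.6,0,15.2+z),feed=30);st(z)
    if np.linalg.norm(r.observe()['contact_force'])>8: break
save('side','dn_s');save('top','dn_t')
from pf import pfit
pfit('dn_s','dn_t',[3,0,0,0,0,0])
```

```text
tcp in board [7.68e+00 4.00e-02 7.59e+01]
 t 12.62 tcp [545.2  27.3 239. ] F [ 0.   0.7 -1.6] M [-0.04  0.46  0.04] gap 0.173
8 t 13.22 tcp [556.   25.1 214.2] F [ 0.5 -0.5 -0.8] M [0.03 0.37 0.05] gap 0.173
5 t 13.47 tcp [557.1  24.8 211.7] F [-0.5 -1.1 -0.9] M [0.02 0.45 0.01] gap 0.176
3 t 13.72 tcp [557.9  24.7 209.9] F [-0.5  0.2 -1.3] M [-0.04  0.39 -0.01] gap 0.173
1.5 t 13.97 tcp [558.5  24.5 208.4] F [-1.1 -0.2 -1.5] M [0.   0.42 0.02] gap 0.174
0 t 14.22 tcp [559.1  24.5 207.8] F [-5.3 -0.1  6.5] M [-0.06  0.75  0.  ] gap 0.172
pattern in board [ 2.4 -0.2  2. ] [-0.001  0.025  0.006] 190 1.16
pattern in board [2.7 0.8 3.1] [-0.006  0.007 -0.001] 431 0.93
pattern in board [2.6 0.5 2.7] [-0.006  0.007  0.   ] 623 1.05
```

Run:
```python
from fit import *
r.move_gripper(0.6);st('open')
r.move_linear(bp(5.6,0,15.2+90),feed=150);st()
# clear view: move towards the clamp, high
SR=Ro.from_euler('z',SY)
cl=ST+SR.apply([0,-38,98])
r.movep([cl[0],cl[1],300],tool(SY,0));st()
save('side','hung_s');save('top','hung_t')
from pf import pfit
pfit('hung_s','hung_t',[1,0,0,0,0,0])
a=cv2.imread('pics/hung_s.png')[120:300,200:360];a=cv2.resize(a,None,fx=2.4,fy=2.4)
b=cv2.imread('pics/hung_t.png')[130:310,120:320];b=cv2.resize(b,None,fx=2,fy=2);b=cv2.copyMakeBorder(b,0,a.shape[0]-b.shape[0],0,0,0);cv2.imwrite('pics/crop8.png',cv2.hconcat([a,b]))
```

```text
open t 15.13 tcp [559.2  24.4 207.1] F [ 0.1 -0.3 -0.2] M [-0.07  0.35 -0.  ] gap 0.6
 t 15.88 tcp [522.9  31.8 288.6] F [-0.2 -0.5 -0.2] M [-0.01  0.28 -0.03] gap 0.6
 t 16.98 tcp [476.  312.7 299.4] F [-0.1  0.2 -0.8] M [-0.13  0.04 -0.01] gap 0.6
pattern in board [-0.   1.1  2.5] [-0.017  0.039 -0.022] 23 0.69
pattern in board [2.2 0.6 1.3] [0.003 0.026 0.001] 550 0.81
pattern in board [2.2 0.4 1.3] [0.003 0.027 0.001] 573 0.83
```

View pics/crop8.png

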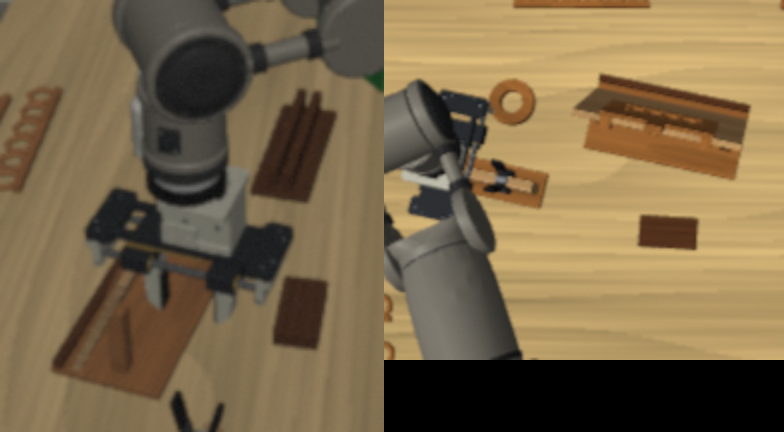

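Run:
```python
from fit import *
SR=Ro.from_euler('z',SY)
cl=ST+SR.apply([0,-38,98])
T=tool(BY,.42)
for q in [(-2,47.5,155),(-2,47.5,54.2)]:
    j=r.ik(bp(*q),T); print(bp(*q).round(),None if j is None else np.round(j,2))
r.move_gripper(1.0)
r.move_linear([cl[0],cl[1],200],feed=150);st()
save('side','cl_s');save('top','cl_t')
a=cv2.imread('pics/cl_s.png')[200:380,200:360];a=cv2.resize(a,None,fx=3,fy=3);cv2.imwrite('pics/crop9.png',a)
```

```text
[506.  84. 332.] [ 0.09  0.04  1.69 -0.14  1.01  0.34]
[546.  76. 240.] [ 0.06  0.18  1.79 -0.15  0.77  0.35]
 t 18.67 tcp [476.2 313.9 200.9] F [ 0.7 -0.6  0.2] M [-0.06  0.1   0.06] gap 1.003
```

View pics/crop9.png

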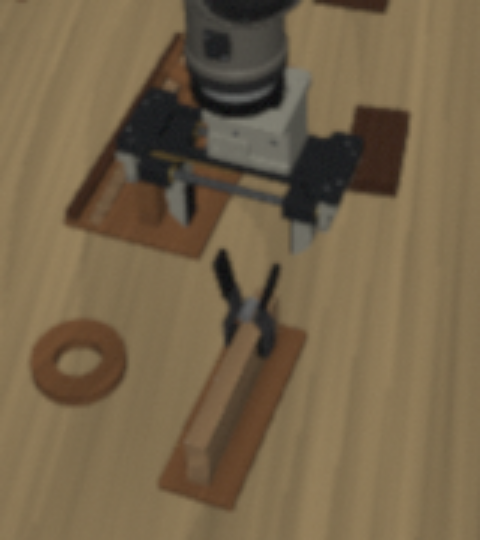

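The open fingers are aligned over the clamp's handles (side ≈ (282,295)), so I'm going down to squeeze them.

Run:
```python
from fit import *
SR=Ro.from_euler('z',SY)
cl=ST+SR.apply([0,-38,98])
t=[cl[0],cl[1],98+45-G]
r.move_linear(t,feed=100);st('down')
r.move_gripper(0.0);st('squeezed')
```

```text
down t 19.68 tcp [476.1 313.8 124.9] F [-0.7  0.6  0.6] M [-0.06  0.08  0.03] gap 1.002
squeezed t 20.62 tcp [475.7 313.6 124.2] F [-0.1  0.3 -1.3] M [-0.08  0.08  0.02] gap 0.366
```

Gap 0.366 × 92 mm ≈ 34 mm, so the clamp is squeezed to its stop. Next is the lift.

Run:
```python
from fit import *
o=r.observe()['eef_pos']
r.move_linear([o[0],o[1],190],feed=70);st('lift')
r.move_linear([o[0],o[1],330],feed=200);st('up')
T=tool(BY,.42)
r.movep(bp(-2,47.5,155),T);st('over')
r.move_linear(bp(-2,47.5,54.2+32),feed=120);st('hover')
save('side','ch_s');save('top','ch_t')
a=cv2.imread('pics/ch_s.png')[130:290,210:350];a=cv2.resize(a,None,fx=3,fy=3,interpolation=2)
b=cv2.imread('pics/ch_t.png')[140:240,190:320];b=cv2.resize(b,None,fx=2.8,fy=2.8,interpolation=2);b=cv2.copyMakeBorder(b,0,a.shape[0]-b.shape[0],0,0,0);cv2.imwrite('pics/crop10.png',cv2.hconcat([a,b]))
```

```text
lift t 21.71 tcp [475.4 313.5 189.4] F [-0.3 -0.3 -0.8] M [-0.09  0.11 -0.01] gap 0.369
up t 22.56 tcp [475.2 313.4 328.6] F [-0.5 -0.  -1.3] M [-0.05  0.1   0.03] gap 0.369
over t 23.48 tcp [506.3  84.3 331.4] F [-0.   0.8  0.5] M [ 0.    0.34 -0.01] gap 0.366
hover t 24.2 tcp [533.9  78.6 269.3] F [ 0.3 -0.7 -1.3] M [-0.06  0.35 -0.  ] gap 0.364
```

View pics/crop10.png

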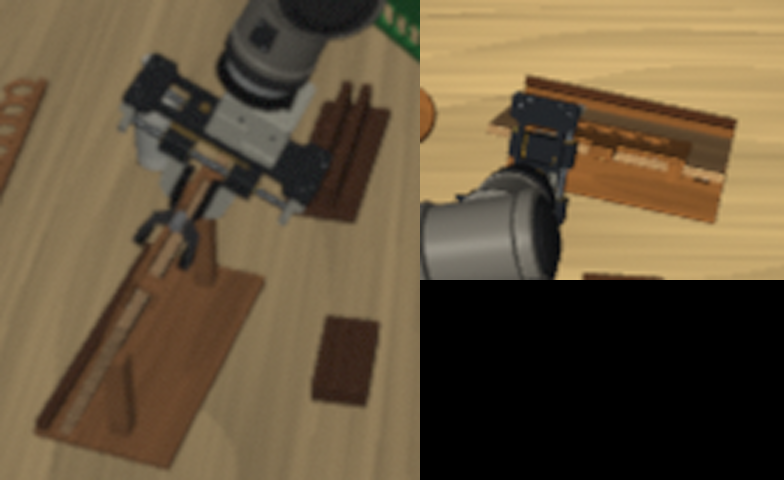

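Run:
```python
from fit import *
print('pivot expected px',proj('side',bp(-2,47.5,60)), 'seen ~(269,203)')
for z in (18,8,4,2,0):
    r.move_linear(bp(-2.5,47.5,54.2+z),feed=60);st(z)
    if np.linalg.norm(r.observe()['contact_force'])>8: break
save('side','cd_s')
a=cv2.imread('pics/cd_s.png')[130:290,210:350];a=cv2.resize(a,None,fx=3.6,fy=3.6,interpolation=2);cv2.imwrite('pics/crop11.png',a)
```

```text
pivot expected px [np.float64(270.1546469584886), np.float64(203.07498421881257)] seen ~(269,203)
18 t 24.68 tcp [538.5  77.  255.3] F [-0.4 -0.1 -1.3] M [-0.07  0.34  0.03] gap 0.365
8 t 25.0 tcp [542.6  76.2 246.2] F [ 1.1 -0.  -0.6] M [-0.09  0.34 -0.05] gap 0.366
4 t 25.25 tcp [544.3  75.9 242.9] F [ 0.4  1.2 -0.8] M [-0.02  0.38  0.02] gap 0.364
2 t 25.5 tcp [545.1  75.8 241.2] F [-0.  -0.6 -0.8] M [-0.02  0.33  0.01] gap 0.366
0 t 25.75 tcp [545.8  75.6 239.3] F [-0.   0.1 -1.1] M [-0.03  0.4  -0.04] gap 0.363
```

View pics/crop11.png

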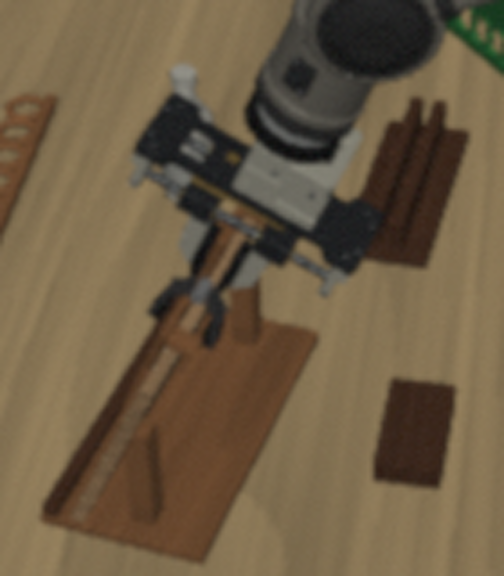

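The jaws straddle the board and pattern with no contact force, so I'm opening the gripper in stages.

Run:
```python
from fit import *
for g in (.45,.55,.65,1.0): r.move_gripper(g);st(g)
r.hold(.3)
r.move_linear(bp(-2.5,47.5,54.2+120),feed=150);st()
r.movep([400,300,400],tool(SY,0));st()
save('side','end_s');save('top','end_t')
a=cv2.imread('pics/end_s.png')[140:290,210:340];a=cv2.resize(a,None,fx=3.4,fy=3.4,interpolation=2)
b=cv2.imread('pics/end_t.png')[140:240,190:320];b=cv2.resize(b,None,fx=2.6,fy=2.6,interpolation=2);b=cv2.copyMakeBorder(b,0,a.shape[0]-b.shape[0],0,0,0);cv2.imwrite('pics/crop12.png',cv2.hconcat([a,b]))
from pf import pfit
pfit('end_s','end_t',[1,0,0,0,0,0])
print('pivot',proj('side',bp(-2,47.5,28)),proj('top',bp(-2,47.5,28)))
for n in('side','top'): print(n,[(q,[(np.round(k['pixel']),round(k['conf'],2)) for k in r.tip_of(n,q)]) for q in('clamp','clamp_jaw')])
```

```text
0.45 t 26.2 tcp [545.9  75.6 239.5] F [ 0.4 -0.2 -1.2] M [ 0.01  0.39 -0.02] gap 0.452
0.55 t 26.62 tcp [545.9  75.7 239.5] F [ 0.5 -0.6 -1.1] M [-0.09  0.44  0.02] gap 0.55
0.65 t 27.04 tcp [546.   75.6 239.6] F [-0.5 -0.2 -0.3] M [-0.04  0.28  0.04] gap 0.65
1.0 t 27.76 tcp [545.9  75.6 239.5] F [ 0.4 -0.1  0.4] M [-0.06  0.32 -0.01] gap 1.0
 t 29.01 tcp [497.7  85.4 348.1] F [ 0.3 -0.1 -0.5] M [-0.02  0.28  0.01] gap 0.999
 t 29.95 tcp [400.4 299.4 399.1] F [-0.2  0.3 -0.3] M [-0.12  0.06  0.01] gap 0.999
pattern in board [15.5  2.9  7.8] [-0.052 -0.019  0.183] 195 1.44
pattern in board [0.7 0.7 4.3] [-0.001  0.008 -0.   ] 524 0.84
pattern in board [0.7 0.4 3.8] [-0.008  0.009  0.   ] 702 0.94
pivot [np.float64(266.39184551743335), np.float64(209.94577657487224)] [np.float64(241.45626606108283), np.float64(192.25449934674765)]
side [('clamp', [(array([267., 208.]), 0.79)]), ('clamp_jaw', [(array([262., 218.]), 0.83), (array([268., 206.]), 0.27)])]
top [('clamp', [(array([259., 244.]), 0.71)]), ('clamp_jaw', [(array([240., 197.]), 0.67), (array([242., 191.]), 0.62)])]
```

View pics/crop12.png

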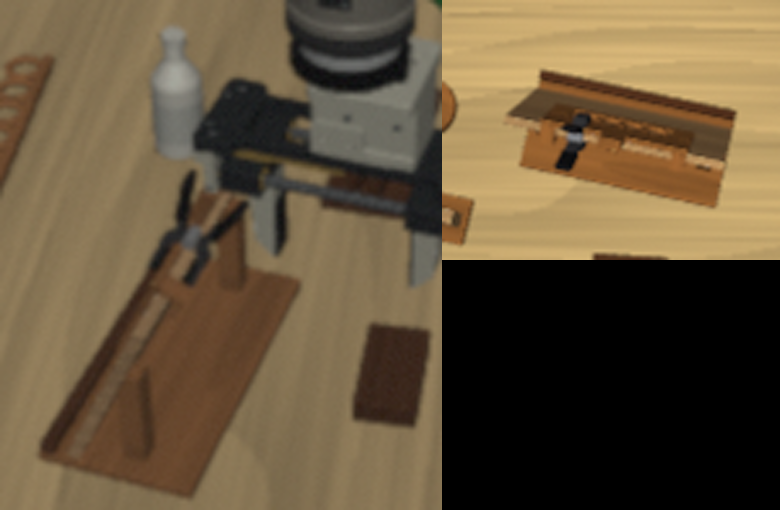

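Run:
```python
from pf import *
r.movep([330,400,400],tool(.6,0));st()
for k in range(3): save('side',f'f{k}_s');save('top',f'f{k}_t')
def load(tag,ex):
    C=[]
    for n,s,roi in (('side','s',(215,130,120,140)),('top','t',(190,150,130,80))):
        P=np.vstack([cloud(n,roi,t+'_'+s,60) for t in tag]); P=BR.inv().apply(P-BO)
        C.append(P[~((P[:,1]>28)&(P[:,1]<68))] if ex else P)
    return C
comb=lambda q,Q:np.minimum(sdf(Q-[q[6],0,q[7]],M['board']),sdf(Ro.from_euler('xyz',q[3:6]).inv().apply(Q-q[:3]),M['pattern']))
for tag in (['hung'],['f0','f1','f2']):
    C=load(tag,True)
    for Q0 in C+[np.vstack(C)]:
        Q0=Q0[Q0[:,2]>-100]
        q=np.array([1,0,1,0,0,0,0,0.])
        for g in(10,7,7):
            Q=Q0[abs(comb(q,Q0))<g]; q=least_squares(comb,q,args=(Q,),loss='cauchy',f_scale=2,x_scale=[1,1,1,.01,.01,.01,1,1]).x
        print(tag,q.round(3),len(Q))
a=cv2.imread('pics/f0_s.png')[140:270,220:330];a=cv2.resize(a,None,fx=4.5,fy=4.5,interpolation=2);cv2.imwrite('pics/crop13.png',a)
```

```text
t 30.85 tcp [330.  399.9 400. ] F [-0.2 -0.1  0.2] M [-0.09  0.01 -0.01] gap 0.997
['hung'] [ 0.551  0.666  2.655 -0.023  0.017 -0.01  -1.926  1.485] 199
['hung'] [2.135e+00 8.080e-01 1.040e+00 1.000e-03 2.100e-02 0.000e+00 6.910e-01
 1.753e+00] 882
['hung'] [ 2.125e+00  4.050e-01  9.990e-01 -3.000e-03  2.200e-02  1.000e-03
  4.820e-01  1.772e+00] 1071
['f0', 'f1', 'f2'] [-1.470e-01 -7.090e-01  2.251e+00  2.000e-03  2.400e-02 -4.000e-03
 -9.600e-01  8.570e-01] 1866
['f0', 'f1', 'f2'] [6.720e-01 6.800e-01 1.664e+00 1.000e-03 6.000e-03 1.000e-03 6.040e-01
 1.278e+00] 2691
['f0', 'f1', 'f2'] [ 6.490e-01 -3.940e-01  2.109e+00  3.000e-03  5.000e-03  1.000e-03
  3.680e-01  1.076e+00] 4543
```

View pics/crop13.png

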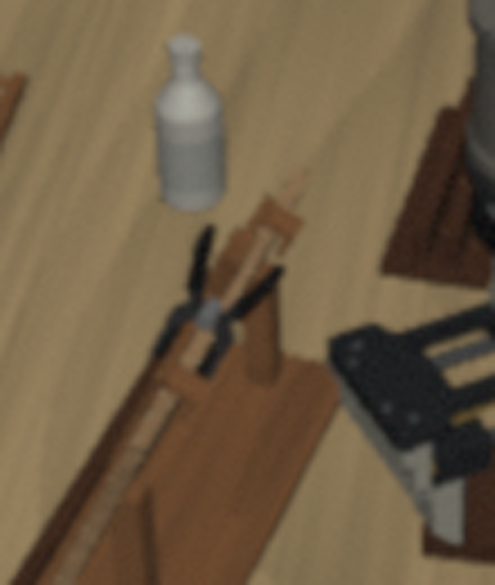

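Run:
```python
from fit import *
C=np.vstack([cloud('side',(215,130,120,140),f'f{k}_s',150) for k in range(3)])
Q=BR.inv().apply(C-BO);Q=Q[(abs(Q[:,1]-47)<30)&(Q[:,2]>22)&(Q[:,2]<100)&(abs(Q[:,0]+2)<45)]
for lo,hi in((20,45),(45,70),(70,100)):
    q=Q[(Q[:,2]>lo)&(Q[:,2]<hi)];print(lo,len(q),'x',np.percentile(q[:,0],[5,50,95]).round(),'y',np.percentile(q[:,1],[5,50,95]).round(),'zmax',np.percentile(q[:,2],98).round())
st();r.close_job()
```

```text
20 222 x [-16.  -1.  12.] y [38. 53. 58.] zmax 44.0
45 172 x [-24. -13.  20.] y [39. 54. 60.] zmax 70.0
70 201 x [-29.  16.  26.] y [38. 53. 59.] zmax 93.0
 t 31.15 tcp [330.7 399.3 400.1] F [-0.   0.1 -0.1] M [-0.04 -0.02 -0.  ] gap 1.0
the job is handed in; nothing more can be done
```

The pattern hangs on the board and the clamp is clipped over the top edge between the grip tab and the hook on the robot's left (+y). I handed the job in at 31.2 s of the 61 s allowed; no verdict was reported.

- **Pattern:** I took the brown one from the rack, not the green look-alike, hung it by both hooks and let go. In the last fit, relative to the board, it sat about 0.3 mm off the face, 1 mm up and within 1 mm of the middle. It was square to about 0.01 rad.
- **Clamp:** I squeezed it to its stop (34 mm), lifted it clear of the strip and released it with the jaws astride board and pattern.
    - It sits at about y +48 mm in the pattern's frame, inside the 25–69 mm range.
    - The handle tops are about 93 mm above the edge, which puts the pivot at about 28 mm.
    - The handles are symmetric about x ≈ -2 mm, so it stands straight.
- **Bystanders:** The arm touched none of them, and the glue bottle and offcut look unmoved in the last pictures.

**Checks that disagreed or fell short:**
- Right after release the pattern stood about 2 mm off the face, tilted 0.02 rad. It is flatter now that the clamp presses on it.
- One pattern fit from the side camera after clamping was nonsense because the arm blocked the view. I repeated it from a clear view with the clamp area left out.
- In the top picture the network reported the offcut as the clamp, so I ignored that.
- The clamp's jaw forces could not be measured directly.

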